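# Hang the lidded ingredient pail on the bench hook scale

### The arm

A 6-joint arm with a two-finger parallel gripper is mounted at the origin on the work surface. World frame = base frame: x ahead of the robot, y to its left, z up, the work surface at z = 0. Lengths are in m, angles in rad, forces in N, time in s.
With the tool pointing down it reaches from about 0.4 to 0.825 m from the base axis. Payload 7 kg.
Tool frame: the origin (TCP) lies at the very end of the fingers, on their centre line; the grasp point (between the pads) lies 19 mm behind it (arm.pinch_z is the z of the grasp point in the tool frame, in m); z points along the fingers, y is the direction in which the jaws open and shut (so a half turn about z gives the same grasp; the last joint's range is limited). The gripper opens to 88 mm and grips with 3 to 60 N. Pads are 19 mm wide; open, the fingers measure 130 mm over their backs; the gripper's body (78 mm by 193 mm) begins 47 mm behind the grasp point.
Start: joints at [1.438, 0.359, 0.012, 0, -1.224, -0.288], TCP at [0.276, 0.616, 0.227] pointing down, gripper open.
Joint ranges: [-3.07, 3.07], [-1.43, 2.12], [-1.02, 1.25], [-3.03, 1.67], [-3.05, -0], [-3.03, 3.03]. Speed limits (rad/s): [2.39, 2.39, 3.01, 3.14, 3.14, 3.14].

### API

Orientations are given as [roll, pitch, yaw] about the fixed x, y, z axes, in that order (R = Rz(yaw) Ry(pitch) Rx(roll)).
In Python, from station import arm gives the robot as it stands.
- The arm moves only by the tool drive_tool, never from a script. Its argument "targets" is a list of rows, each a list of 6 numbers: the shift along the world's x, y, z in units of 0.04 m (1.0 is 0.04 m), then the turn, a rotation vector about the world's x, y, z in units of 6 degrees (1.0 is 6 degrees). In form: [[x, y, z, wx, wy, wz], ...]. A call has 1 to 5 rows; each row shifts and turns the commanded pose from where the row before left it; what a row does not reach is not made up. A row lasts 1/8 s, in which the tool goes at most 62.5 mm and 10.7 degrees, less where a joint would pass 70% of its speed; a pose out of reach is approached as far as the arm can. A call with a number of a shift or a turn outside -1 to 1 is refused whole. A call with a gripper value outside its range is refused whole. "claw" is the opening, from 0 (shut) to 1 (fully open), set as the call begins (left out, the last holds). The fingers move at their own pace and stop on an object; "newtons" is the grip in N (left out, the last holds). Time passes only in rows, so rows that do not move let the fingers close. It gives the time, the measured TCP pose, the force and the opening at its end, in the units of the state.
- arm.get_state(): the state, without advancing time (a new reading comes with each control period).
- arm.grab_frame(name): name is "side" or "top"; returns (picture, depth): 420x560x3 uint8, red, green, blue; 420x560 float32, m along the optical axis (not along the pixel's ray), 0 where there is no reading.
- arm.get_calibration(name): a dict with "mtx" (3x3 intrinsics, pixels), "dist_coeffs" ([k1, k2, p1, p2, k3] as OpenCV has them; the pictures are not rectified), "origin" and "rotation" of the camera in the world. Camera axes: x right, y up, looking along -z (the intrinsics and any distortion apply to the point x, -y, -z); pixel columns grow to the right and rows downward; lengths in m; the calibration is good to about 2 mm. A picture is of the moment at which its call begins. get_calibration takes no time and is no camera call.
- arm.job_done(): hands the job in, once; it reports no verdict.
Trained networks look in the newest picture that a camera, given by its name, has taken for a name from the list of things; names that differ only in an ending like _2 or _b are one class to them, and where a whole thing is asked for, a point or a joint stands for the part that bears it (a point fixed in the world has none). Each returns a list of dicts, best first, with "score" (0 to 1); they miss things now and then, are a little off and sometimes report something else, mostly with a low value. They report only what shows in the picture. A call takes as long as a camera call.
- arm.search_frame(target, camera): "point" ([x, y, z] in m, in the coordinates of the camera as it stood for that picture, good to about 4 mm: the middle of the surface that is visible of it).
- arm.cut_out(target, camera): "pixels" (420x560 bool, what is visible of it).
- arm.landmark_of(target, camera): "point" ([x, y, z] in m, in the coordinates of the camera as it stood for that picture, good to about 4 mm: a listed point, or the origin of a listed thing).
The state is a dict: "t": time; "q": joint angles; "qd": joint speeds; "joint_efforts": joint torques, N m; "eef_pos": TCP position; "ee_rot": TCP orientation; "force": force on the tool from outside, world axes, zero at the start; "moment": the same for the moment, N m; "width": finger opening in m.
Only numpy, scipy, OpenCV 4.12 (cv2) and the standard library are available. Lean on these libraries where they do the work, as an engineer would, in place of code of your own. Each camera call takes 0.05 s, during which the arm holds its last target. There are 200 camera calls.

### The job

Weigh the ingredient pail: while it stands where it is on the bench, swing its folded bail (wire handle) upright with a fingertip, without shoving the pail along or tipping it. Then take the pail by the red grip of the bail and hang it on the scale's double hook, the bail lying across both prongs, lowering it gently by feel until the sprung hook carries the weight - no dropping or jerking, no pressing down - and let go so that it hangs still. Leave the jar, the bowl and the cup alone.

Things in the scene. Friction and masses are not known exactly. Their poses are not given: they have to be found in the camera images.
- pail: Closed round steel pail with a white lid, 85 mm tall, 124 mm wide at the rim, 104 mm at the foot, 0.43 to 0.7 kg with its bail. Origin: centre of its underside; z up. At the start its wire bail lies folded over the pail's -x side, which faces roughly to the robot.
- bail_pivot (a point): Middle of the bail's pivot axis, inside the pail 73 mm above its underside; the axis runs along the pail's y, pivots at y = +-68 mm. The bail is a U of dark 7 mm wire: two legs and a straight cross bar 120 mm long, 105 mm from this axis (178 mm above the underside when upright; about 40 mm outside the rim when folded).
- bail (a joint): Bail angle, rad: 0 = level, sticking out to the pail's -x side; grows as it is lifted; 1.57 = upright; end stop 2.3. At the start 0.1 to 0.45. Stiff pivots (0.035 N m, under 1 N at the grip): it stays where it is left.
- bail_grip (a point): Middle of the bail's cross bar: centre of the red plastic grip, 12 mm thick, 40 mm long along the pail's y.
- scale: Bench hook scale, fixed to the bench: grey base, aluminium column 50 x 50 mm, near face 90 mm from the origin towards +x; before it a sliding clamp block (near face at 75 mm) carries a double hook pointing to -x, roughly to the robot. Origin: on the bench straight below the middle of the hook's trough (lowest place); y runs across the prongs, z up.
- scale_top (a point): Top of the column, 302 mm above the bench. The double hook: two parallel 8 mm steel prongs at y = +-42 mm of the scale; from the trough each rises gently 14 mm back to the clamp and steeply in front to a tip 15 mm before the trough, 24 mm above the trough's upper surface. It stands on a spring (3.5 N per mm); more than 13 N harms it.
- scale_foot (a point): The scale's origin again. Hook height is NOT measured: the clamp is set anywhere so that the trough's upper surface lies 220 to 260 mm above the bench. With the bar carried 290 to 300 mm high the pail passes onto the hook from the front at any setting; then find it by feel (or camera), lowering slowly: a drop of a few mm, or pressing it 4 mm down, already overloads it.
- jar: Amber jar with red cap, 60 mm wide, 85 mm tall; origin at its underside. Bystander.
- bowl: White bowl, 140 mm wide, 55 mm tall; origin at its underside. Bystander.
- cup: Blue cup, 72 mm wide, 85 mm tall; origin at its underside. Bystander.

How it is judged:
On the way, in this order (a step that is already met when the one before it is completed fails the run):
1. the bail is swung upright (1.2 to 1.95 rad) while the pail stands on the bench (value of joint bail between 1.2 and 1.95 rad and height (world z) of pail below 0.006 m and angle between pail's own z axis and vertical below 0.08 rad), for 0.3 s.
2. the pail is lifted by its bail, clear of the bench and not yet on the hook (height (world z) of pail above 0.02 m and contact force between pail and scale below 0.3 N), for 0.2 s.
At the end, for the whole second after the job is handed in: The pail hangs on the hook by its bail, released and still, over 30 mm clear of the bench: bar across both prongs, 12 mm before to 45 mm behind the trough, centred within 18 mm, square within 0.2 rad, pail upright within 0.35 rad, the hook bearing its weight (x of bail_grip in the frame of scale between -0.012 and 0.045 m and y of bail_grip in the frame of scale between -0.018 and 0.018 m and z of bail_grip in the frame of scale above 0.21 m and angle between the y axis of pail and the y axis of scale, either way round below 0.2 rad and angle between pail's own z axis and vertical below 0.35 rad and contact force between pail and scale above 2 N and height (world z) of pail above 0.03 m and linear speed of pail below 0.04 m/s); the robot touches nothing.
It fails at once if the scale is loaded with more than 13 N by the pail or the robot (dropped or pressed on) (contact force between any of pail, the fingers, the arm and scale above 13 N).
It fails at once if the pail drops onto the hook (faster than 0.15 m/s within 30 mm of its place on the hook) (horizontal distance between bail_grip and scale below 0.03 m and linear speed of pail above 0.15 m/s).
It fails at once if the pail is shoved more than 35 mm along the bench while its bail is still down (value of joint bail below 1.2 rad and distance of pail from where it was at the start of the episode above 0.035 m and height (world z) of pail below 0.02 m).
It fails at once if the pail is tipped by more than 0.8 rad (angle between pail's own z axis and vertical above 0.8 rad).
It fails at once if jar, bowl or cup is moved more than 30 mm (distance of any of jar, bowl, cup from where it was at the start of the episode above 0.03 m).
It also fails if it takes over 72 s, if anything falls off the work surface, if the arm or the gripper's body presses on something with over 40 N, if the wrist force passes 120 N, or if a joint passes its speed limit or range.

## Working session

There is one attempt and no reset: what is moved stays moved. The work goes in short steps, Python scripts to look and compute and a tool call to move; the robot and the scene stay as the last step left them, time stands still between calls to the robot, and variables do not carry over. Pictures are saved under pics/ and viewed, about 8 in all and at most 12, crops included, and the job is handed in when it is done.

Besides the shell and the picture viewer there is one more tool, called after "Emit:" by a JSON object that holds its "api" and its "payload", one argument or row to a line. drive_tool: Moves the arm, as the interface text tells. Shifts and turns lie within -1 to 1; 1 stands for 0.04 m of shift or 6 degrees of turn. Its arguments: {"type":"object","properties":{"targets":{"type":"array"},"claw":{"type":"number"},"newtons":{"type":"number"}},"required":["targets"]}

```bash
mkdir -p pics; cat > h.py <<'E'
from station import arm
import numpy as np, cv2
def w(p,cam):
    c=arm.get_calibration(cam); return np.array(c["rotation"])@np.array(p)+np.array(c["origin"])
def save(cam,name):
    im,d=arm.grab_frame(cam); cv2.imwrite(f"pics/{name}.png",im[:,:,::-1]); return im,d
def px(P,cam):
    c=arm.get_calibration(cam); q=np.array(c["rotation"]).T@(np.array(P)-np.array(c["origin"])); q=q*[1,-1,-1]
    return cv2.projectPoints(q.reshape(1,3),np.zeros(3),np.zeros(3),np.array(c["mtx"]),np.array(c["dist_coeffs"]))[0].ravel()
E
python3 - <<'E'
from h import *
s=arm.get_state(); print({k:np.round(v,3) for k,v in s.items()})
ims=[]
for cam in("side","top"):
    im,_=save(cam,cam+"0"); ims.append(im)
    print(cam,np.round(arm.get_calibration(cam)["origin"],3))
    for n in("pail","bail_pivot","bail_grip","scale","scale_top","scale_foot","jar","bowl","cup"):
        r=arm.landmark_of(n,cam); print(n,[(np.round(w(a["point"],cam),3),round(a["score"],2)) for a in r[:2]])
v=np.vstack(ims); 
E
```

```text
{'t': np.float64(0.0), 'q': array([ 1.438,  0.359,  0.011, -0.   , -1.224, -0.288]), 'qd': array([ 0.   ,  0.   ,  0.001, -0.001, -0.   ,  0.   ]), 'joint_efforts': array([ 1.0000e-03, -5.8272e+01,  2.9307e+01,  6.9980e+00,  7.0000e-03,
       -0.0000e+00]), 'eef_pos': array([0.276, 0.616, 0.226]), 'ee_rot': array([ 3.14 , -0.   , -0.421]), 'force': array([-0.608, -0.254, -0.256]), 'moment': array([ 0.045,  0.054, -0.041]), 'width': np.float64(0.087)}
side [ 0.383 -1.121  0.925]
pail [(array([ 0.675, -0.828,  1.218]), 0.56)]
bail_pivot [(array([ 0.669, -0.834,  1.211]), 0.59)]
bail_grip [(array([ 0.564, -0.94 ,  1.106]), 0.54)]
scale [(array([ 0.665, -0.839,  1.207]), 0.9)]
scale_top [(array([ 0.738, -0.766,  1.28 ]), 0.97)]
scale_foot [(array([ 0.661, -0.843,  1.203]), 0.6)]
jar [(array([ 0.563, -0.94 ,  1.106]), 0.96)]
bowl [(array([ 0.635, -0.869,  1.177]), 0.8), (array([ 0.534, -0.969,  1.076]), 0.42)]
cup [(array([ 0.535, -0.968,  1.078]), 0.74)]
top [0.402 0.007 1.623]
pail [(array([2.941, 2.545, 4.162]), 0.77)]
bail_pivot [(array([2.827, 2.432, 4.048]), 0.63)]
bail_grip [(array([2.777, 2.381, 3.998]), 0.63)]
scale []
scale_top [(array([2.558, 2.163, 3.779]), 0.72)]
scale_foot [(array([3.007, 2.612, 4.228]), 0.67)]
jar [(array([2.959, 2.564, 4.18 ]), 0.56)]
bowl [(array([2.911, 2.516, 4.132]), 0.88)]
cup [(array([3.018, 2.622, 4.239]), 0.79)]
```

The camera rotation comes as a 3-vector, so I'll treat it as RPY.

```bash
cat > h.py <<'E'
from station import arm
import numpy as np, cv2
from scipy.spatial.transform import Rotation as Ro
def RR(c):
    return Ro.from_euler("xyz",c["rotation"]).as_matrix()
def w(p,cam):
    c=arm.get_calibration(cam); return RR(c)@np.array(p)+np.array(c["origin"])
def save(cam,name):
    im,d=arm.grab_frame(cam); cv2.imwrite(f"pics/{name}.png",im[:,:,::-1]); return im,d
def px(P,cam):
    c=arm.get_calibration(cam); q=(np.atleast_2d(P)-np.array(c["origin"]))@RR(c)*[1,-1,-1]
    return cv2.projectPoints(q,np.zeros(3),np.zeros(3),np.array(c["mtx"]),np.array(c["dist_coeffs"]))[0].reshape(-1,2)
def cloud(d,cam):
    c=arm.get_calibration(cam); v,u=np.nonzero(d>0); z=d[v,u]
    n=cv2.undistortPoints(np.c_[u,v].astype(np.float32).reshape(-1,1,2),np.array(c["mtx"]),np.array(c["dist_coeffs"])).reshape(-1,2)
    P=np.full(d.shape+(3,),np.nan); P[v,u]=np.c_[n[:,0]*z,-n[:,1]*z,-z]@RR(c).T+np.array(c["origin"]); return P
E
python3 - <<'E'
from h import *
for cam in("side","top"):
    im,d=save(cam,cam+"0"); np.save(cam+"0.npy",cloud(d,cam))
    print(cam,np.round(arm.get_calibration(cam)["rotation"],3))
    for n in("pail","bail_pivot","bail_grip","scale","scale_top","scale_foot","jar","bowl","cup"):
        r=arm.landmark_of(n,cam); print(n,[(np.round(w(a["point"],cam),3),px(w(a["point"],cam),cam).round()[0],round(a["score"],2)) for a in r[:2]])
E
```

```text
side [ 0.988  0.024 -0.205]
pail [(array([0.598, 0.275, 0.004]), array([263., 209.]), 0.86)]
bail_pivot [(array([0.591, 0.278, 0.072]), array([260., 195.]), 0.71)]
bail_grip [(array([0.495, 0.302, 0.09 ]), array([236., 191.]), 0.41)]
scale [(array([ 0.574, -0.251,  0.001]), array([285., 301.]), 0.65)]
scale_top [(array([ 0.686, -0.266,  0.308]), array([326., 217.]), 0.61)]
scale_foot [(array([ 0.571, -0.251, -0.002]), array([285., 302.]), 0.83)]
jar [(array([ 0.48 , -0.009,  0.002]), array([244., 256.]), 0.75)]
bowl [(array([0.554, 0.463, 0.001]), array([246., 189.]), 0.88)]
cup []
top [ 0.123 -0.004 -1.576]
pail [(array([ 0.597,  0.277, -0.001]), array([217., 209.]), 0.75), (array([0.496, 0.302, 0.094]), array([206., 232.]), 0.42)]
bail_pivot [(array([0.597, 0.274, 0.072]), array([215., 207.]), 0.77)]
bail_grip [(array([0.498, 0.304, 0.092]), array([206., 232.]), 0.68)]
scale [(array([ 0.569, -0.25 , -0.002]), array([344., 216.]), 0.56)]
scale_top [(array([ 0.692, -0.265,  0.302]), array([361., 171.]), 0.76)]
scale_foot [(array([ 0.576, -0.254, -0.002]), array([345., 214.]), 0.71)]
jar [(array([ 0.486, -0.015, -0.001]), array([287., 236.]), 0.54)]
bowl [(array([ 0.564,  0.461, -0.002]), array([173., 217.]), 0.89)]
cup [(array([ 0.443, -0.508, -0.001]), array([407., 245.]), 0.89)]
```

View pics/side0.png

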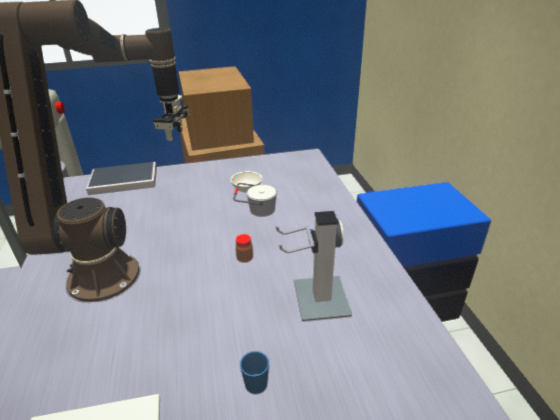

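View pics/top0.png

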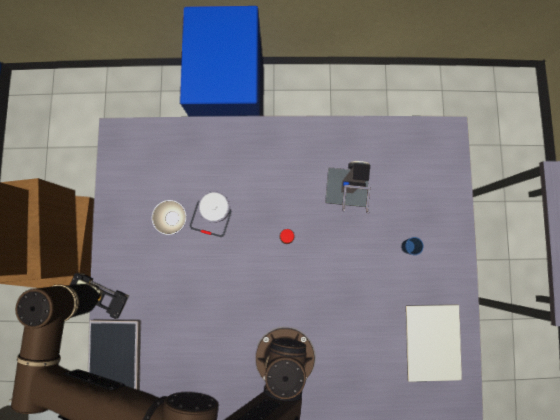

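Side view: pail at (262,200) with red grip at (237,190), scale column at (323,255), prongs from about (280,230) to (315,250). Top view: pail at (214,207), red grip at (206,232), jar at (287,236), prong tips near (345/370,210). The networks agree with both pictures. Next I'll refine the geometry from depth.

```bash
python3 - <<'E'
from h import *
for cam in("side","top"):
    P=np.load(cam+"0.npy").reshape(-1,3); im=cv2.imread(f"pics/{cam}0.png")[:,:,::-1].reshape(-1,3).astype(int)
    o=np.array([.574,-.252]); a=-.116; R=np.array([[np.cos(a),-np.sin(a)],[np.sin(a),np.cos(a)]])
    q=np.c_[(P[:,:2]-o)@R,P[:,2]]
    m=(abs(q[:,0]-.02)<.05)&(abs(q[:,1])<.07)&(q[:,2]>.15)&(q[:,2]<.31)
    s=q[m]; s=s[np.argsort(s[:,0])]; print(cam,len(s)); print(s.round(3)[:60].tolist())
    m=(q[:,2]>.295)&(q[:,2]<.31)&(abs(q[:,1])<.06)&(q[:,0]<.2)&(q[:,0]>.06); print("coltop",q[m].mean(0).round(3),q[m].min(0).round(3),q[m].max(0).round(3),m.sum())
    m=(im[:,0]>140)&(im[:,1]<60)&(im[:,2]<60)&(np.hypot(P[:,0]-.497,P[:,1]-.303)<.05); print("red",P[m].mean(0).round(3),m.sum())
    d=np.hypot(P[:,0]-.597,P[:,1]-.276); m=(P[:,2]>.078)&(P[:,2]<.095)&(d<.065); print("lid",P[m].mean(0).round(3),m.sum())
E
```

```text
side 263
[[-0.023, 0.041, 0.253], [-0.023, 0.041, 0.257], [-0.023, 0.04, 0.261], [-0.023, -0.046, 0.261], [-0.02, 0.037, 0.252], [-0.02, 0.039, 0.247], [-0.02, 0.037, 0.256], [-0.02, -0.047, 0.251], [-0.02, -0.047, 0.254], [-0.02, 0.04, 0.257], [-0.02, -0.047, 0.258], [-0.02, 0.039, 0.261], [-0.02, -0.046, 0.26], [-0.02, -0.042, 0.26], [-0.018, -0.049, 0.256], [-0.018, -0.047, 0.248], [-0.018, 0.039, 0.243], [-0.018, 0.039, 0.247], [-0.018, -0.048, 0.259], [-0.018, 0.037, 0.255], [-0.018, 0.037, 0.259], [-0.017, 0.04, 0.25], [-0.017, -0.044, 0.249], [-0.017, 0.04, 0.26], [-0.017, -0.044, 0.259], [-0.017, -0.043, 0.261], [-0.015, -0.047, 0.244], [-0.015, -0.048, 0.251], [-0.015, 0.038, 0.244], [-0.015, 0.039, 0.24], [-0.015, -0.046, 0.246], [-0.015, -0.046, 0.256], [-0.015, 0.04, 0.246], [-0.015, -0.044, 0.251], [-0.014, 0.043, 0.248], [-0.012, 0.035, 0.242], [-0.012, -0.047, 0.247], [-0.012, -0.046, 0.243], [-0.012, 0.038, 0.247], [-0.012, 0.04, 0.242], [-0.012, -0.042, 0.246], [-0.01, -0.047, 0.24], [-0.01, -0.046, 0.243], [-0.009, -0.043, 0.243], [-0.009, 0.039, 0.236], [-0.009, 0.
[... 1332 characters left out ...]
-0.043, 0.231], [0.01, 0.047, 0.231], [0.011, 0.04, 0.235], [0.012, -0.038, 0.237], [0.013, -0.042, 0.235], [0.013, 0.045, 0.24], [0.014, 0.048, 0.234], [0.014, 0.041, 0.235], [0.015, -0.037, 0.239], [0.016, -0.041, 0.238], [0.017, 0.045, 0.24], [0.017, 0.042, 0.239], [0.019, -0.037, 0.239], [0.019, -0.044, 0.241], [0.02, -0.041, 0.236], [0.02, 0.042, 0.242], [0.021, 0.045, 0.238], [0.022, -0.036, 0.244], [0.023, -0.04, 0.239], [0.023, -0.043, 0.24], [0.024, 0.046, 0.241], [0.025, 0.042, 0.237], [0.026, -0.036, 0.24], [0.026, -0.039, 0.243], [0.027, -0.044, 0.237]]
coltop [0.114 0.003 0.307] [ 0.087 -0.025  0.299] [0.143 0.03  0.31 ] 204
red [0.498 0.304 0.094] 21
lid [0.598 0.276 0.087] 717
```

Emit:
{"api": "drive_tool", "payload": {
  "targets": [
    [0,-0.9,0.5,0,-1,-1],
    [0,-1,0.3,0,-1,-1],
    [0,-1,0,0,-1,-1],
    [0,-1,0,0,-1,-1],
    [0,-1,0,0,-1,-1]
  ],
  "claw": 0.5
}}

```text
t: 2.62
eef_pos: [0.2758, 0.4188, 0.2591]
ee_rot: [-2.79, -0.392, -1.031]
force: [-0.7, 0.1, -1.1]
width: 0.0459
```

```bash
cat >> h.py <<'E'
def tool(yaw,th):  # fingers along f (th from vertical, towards yaw), y axis = +-n
    d=np.array([np.cos(yaw),np.sin(yaw),0]); u=np.array([0,0,1.])
    f=d*np.sin(th)-u*np.cos(th); n=d*np.cos(th)+u*np.sin(th)
    return f,n
def plan(P,yaw,th):
    s=arm.get_state(); f,n=tool(yaw,th); C=Ro.from_euler("xyz",s["ee_rot"])
    best=min((( Ro.from_matrix(np.c_[np.cross(y,f),y,f])*C.inv()).as_rotvec() for y in(n,-n)),key=np.linalg.norm)
    print("shift units",((np.array(P)-s["eef_pos"])/.04).round(2),"turn units",(np.degrees(best)/6).round(2),"t",s["t"],"q",np.round(s["q"],2))
    other=[(Ro.from_matrix(np.c_[np.cross(y,f),y,f])*C.inv()).as_rotvec() for y in(n,-n)]; print([(np.degrees(o)/6).round(2) for o in other])
E
python3 - <<'E'
from h import *
g=np.array([.498,.3035,.092]); y=-.265; f,n=tool(y,np.pi/4)
plan(g+.008*n+.019*f-.08*f,y,np.pi/4); print(f,n)
E
```

```text
shift units [ 4.65 -2.64 -2.96] turn units [ 4.3  -3.62 -6.66] t 2.625 q [ 1.73  0.04 -0.62  0.51 -1.19 -1.38]
[array([-13.06,   2.16,  17.21]), array([ 4.3 , -3.62, -6.66])]
[ 0.68242345 -0.18519782 -0.70710678] [ 0.68242345 -0.18519782  0.70710678]
```

Emit:
{"api": "drive_tool", "payload": {
  "targets": [
    [0.465,-0.264,0,0.43,-0.362,-0.666],
    [0.465,-0.264,0,0.43,-0.362,-0.666],
    [0.465,-0.264,0,0.43,-0.362,-0.666],
    [0.465,-0.264,0,0.43,-0.362,-0.666],
    [0.465,-0.264,0,0.43,-0.362,-0.666]
  ]
}}

```text
t: 3.25
eef_pos: [0.3692, 0.367, 0.2588]
ee_rot: [-2.529, -0.237, -1.462]
force: [0.6, 0.4, -0.2]
width: 0.0437
```

Emit:
{"api": "drive_tool", "payload": {
  "targets": [
    [0.465,-0.264,0,0.43,-0.362,-0.666],
    [0.465,-0.264,0,0.43,-0.362,-0.666],
    [0.465,-0.264,0,0.43,-0.362,-0.666],
    [0.465,-0.264,0,0.43,-0.362,-0.666],
    [0.465,-0.264,0,0.43,-0.362,-0.666]
  ]
}}

```text
t: 3.88
eef_pos: [0.4623, 0.3143, 0.2589]
ee_rot: [-2.358, 0.001, -1.834]
force: [-0.1, -0.1, -0.1]
width: 0.0439
```

```bash
python3 - <<'E'
from h import *
print({k:np.round(v,3) for k,v in arm.get_state().items() if k in("eef_pos","ee_rot","force")})
save("side","side1")
for cam in("side",):
    for nme in ("bail_grip","pail"):
        print([(w(a["point"],cam).round(3),a["score"]) for a in arm.landmark_of(nme,cam)])
g=np.array([.498,.3035,.092]); y=-.265; f,n=tool(y,np.pi/4)
plan(g+.008*n+.019*f-.08*f,y,np.pi/4)
im=cv2.imread("pics/side1.png")[110:270,150:370]; cv2.imwrite("pics/side1c.png",cv2.resize(im,None,fx=3,fy=3,interpolation=cv2.INTER_CUBIC))
E
```

```text
{'eef_pos': array([0.462, 0.314, 0.259]), 'ee_rot': array([-2.358e+00,  1.000e-03, -1.834e+00]), 'force': array([-0.148, -0.132, -0.076])}
[(array([0.497, 0.302, 0.089]), 0.45)]
[(array([ 0.593,  0.276, -0.001]), 0.9), (array([ 0.683, -0.267,  0.307]), 0.54)]
shift units [-0.01 -0.01 -2.94] turn units [ 0.01 -0.03 -0.03] t 4.025 q [ 1.31  0.02 -0.91  1.03 -0.97 -2.33]
[array([-20.42,   5.53,  21.22]), array([ 0.01, -0.03, -0.03])]
```

View pics/side1c.png

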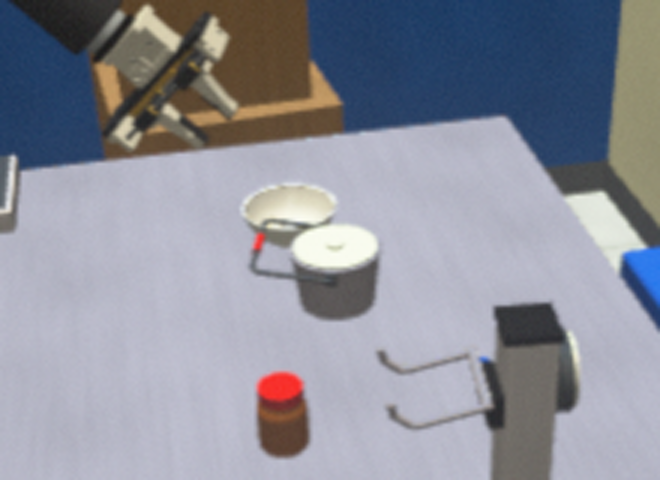

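The crop shows the pitched gripper at upper left (170,90) and the bail's red grip at (258,243), clear for the approach. Now I lower, then push in along the finger direction.

Emit:
{"api": "drive_tool", "payload": {
  "targets": [
    [0,0,-0.75,0,0,0],
    [0,0,-0.75,0,0,0],
    [0,0,-0.74,0,0,0],
    [0,0,-0.7,0,0,0],
    [0,0,0,0,0,0]
  ]
}}

```text
t: 4.65
eef_pos: [0.4666, 0.3278, 0.1491]
ee_rot: [-2.368, -0.016, -1.843]
force: [-0.1, -0.6, -0.0]
width: 0.0436
```

Emit:
{"api": "drive_tool", "payload": {
  "targets": [
    [0.34,-0.09,-0.35,0,0,0],
    [0.34,-0.09,-0.35,0,0,0],
    [0.34,-0.1,-0.35,0,0,0],
    [0.34,-0.09,-0.36,0,0,0],
    [0,0,0,0,0,0]
  ]
}}

```text
t: 5.28
eef_pos: [0.525, 0.3181, 0.0976]
ee_rot: [-2.371, -0.02, -1.85]
force: [0.5, -0.1, 0.5]
width: 0.0438
```

```bash
python3 - <<'E'
from h import *
s=arm.get_state(); f,n=tool(-.265,np.pi/4)
print(np.round(s["eef_pos"],3),np.round(s["force"],2),"grasp pt",s["eef_pos"]-.019*f, np.round(s["q"],2))
save("side","side2")
im=cv2.imread("pics/side2.png")[140:230,190:300]; cv2.imwrite("pics/side2c.png",cv2.resize(im,None,fx=6,fy=6,interpolation=cv2.INTER_CUBIC))
E
```

```text
[0.525 0.318 0.098] [ 0.49 -0.15  0.53] grasp pt [0.51201722 0.32166805 0.1110358 ] [ 0.94  0.31 -1.02  1.64 -0.72 -2.76]
```

View pics/side2c.png

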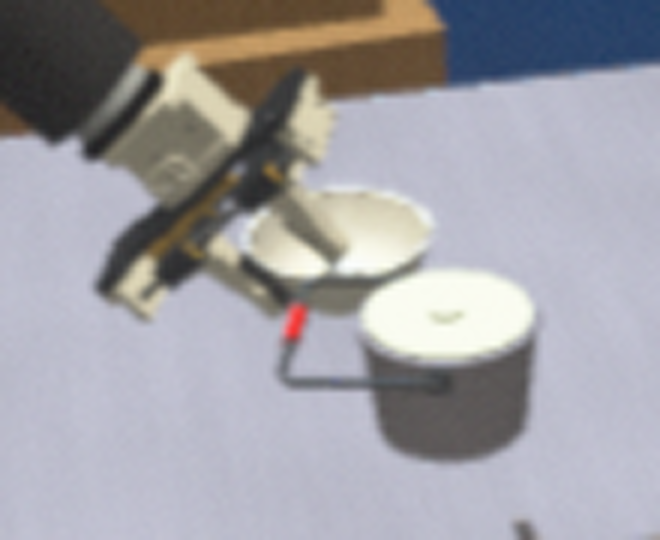

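Joints 3 and 4 hit their limits at 45° tilt, so the tool stopped about 20 mm short. The picture shows the fingertip at (290,295) just above the red grip at (295,322), with nothing touched. I'll back off and use a smaller tilt, about 25°.

Emit:
{"api": "drive_tool", "payload": {
  "targets": [
    [-0.6,0,0.6,0,0,0],
    [-0.6,0,0.6,0,0,0],
    [-0.2,0,0.4,0,0,0]
  ]
}}

```text
t: 5.7
eef_pos: [0.4678, 0.3215, 0.1641]
ee_rot: [-2.374, -0.019, -1.849]
force: [0.8, 0.6, 0.7]
width: 0.0437
```

```bash
python3 - <<'E'
from h import *
g=np.array([.498,.3035,.092]); y=-.265; th=np.radians(25); f,n=tool(y,th)
plan(g+.008*n+.008*f-.06*f,y,th); print(f,n,arm.get_state()["eef_pos"])
E
```

```text
shift units [ 0.4  -0.35 -0.54] turn units [1.02 3.   0.09] t 5.7 q [ 1.21  0.17 -1.    1.23 -0.83 -2.55]
[array([-16.3 ,   4.78,  24.72]), array([1.02, 3.  , 0.09])]
[ 0.40786572 -0.11068764 -0.90630779] [ 0.87467085 -0.23737041  0.42261826] [0.46779171 0.32150039 0.16409908]
```

Emit:
{"api": "drive_tool", "payload": {
  "targets": [
    [0.1,-0.09,0.1,0.25,0.75,0.02],
    [0.1,-0.09,0,0.25,0.75,0.02],
    [0.1,-0.09,-0.2,0.25,0.75,0.02],
    [0.1,-0.08,-0.4,0.27,0.75,0.02],
    [0,0,0,0,0,0]
  ]
}}

```text
t: 6.32
eef_pos: [0.485, 0.3072, 0.1428]
ee_rot: [-2.706, -0.001, -1.839]
force: [-0.1, 0.4, -0.2]
width: 0.0441
```

```bash
python3 - <<'E'
from h import *
g=np.array([.498,.3035,.092]); y=-.265; th=np.radians(25); f,n=tool(y,th)
plan(g+.008*n+.008*f,y,th)
E
```

```text
shift units [ 0.58 -0.16 -1.37] turn units [ 0.01 -0.01  0.03] t 6.325 q [ 1.11  0.15 -0.82  0.75 -0.66 -1.99]
[array([ 12.21,  -3.35, -27.17]), array([ 0.01, -0.01,  0.03])]
```

Emit:
{"api": "drive_tool", "payload": {
  "targets": [
    [0.15,-0.04,-0.34,0,0,0],
    [0.14,-0.04,-0.34,0,0,0],
    [0.14,-0.04,-0.34,0,0,0.0],
    [0.15,-0.04,-0.35,0,0,0.03],
    [0,0,0,0,0,0]
  ]
}}

```text
t: 6.95
eef_pos: [0.5079, 0.2998, 0.087]
ee_rot: [-2.704, -0.005, -1.835]
force: [0.2, -0.6, 1.3]
width: 0.0437
```

```bash
python3 - <<'E'
from h import *
s=arm.get_state(); f,n=tool(-.265,np.radians(25))
e=s["eef_pos"]-np.array([.498,.3035,.092])
print(np.round(s["eef_pos"],3),np.round(s["force"],2),"tip rel bar along f,n",e@f,e@n,np.round(s["q"],2))
save("side","side3")
im=cv2.imread("pics/side3.png")[140:230,190:300]; cv2.imwrite("pics/side3c.png",cv2.resize(im,None,fx=6,fy=6,interpolation=cv2.INTER_CUBIC))
E
```

```text
[0.508 0.3   0.087] [ 0.17 -0.63  1.28] tip rel bar along f,n 0.008989141040140038 0.007467221856051641 [ 0.98  0.24 -0.9   1.   -0.5  -2.15]
```

View pics/side3c.png

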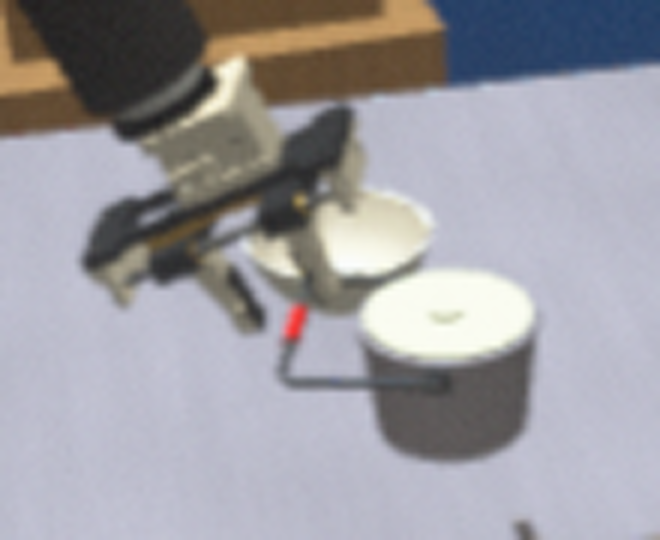

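The red grip at (297,322) lies between the lower finger (250,315) and the upper finger (320,290), clear of the pail. Next I compute the swing arc for the lower finger.

```bash
python3 - <<'E'
from h import *
s=arm.get_state(); f,n=tool(-.265,np.radians(25)); d=np.array([np.cos(-.265),np.sin(-.265),0]); z=np.array([0,0,1.])
pv=np.array([.598,.2755,.073])
A=np.r_[.18,.18,np.linspace(.18,1.52,15)[1:]]
T=[pv+.105*(-np.cos(a)*d+np.sin(a)*z)+.016*n+(.014)*f for a in A]
T[0]=T[0]-.008*n
print(np.round(np.diff(np.vstack([s["eef_pos"],T]),axis=0)/.04,2).tolist()); print(np.round(T[-1],3))
E
```

```text
[[0.07, -0.03, -0.13], [0.17, -0.05, 0.08], [0.05, -0.01, 0.24], [0.08, -0.02, 0.24], [0.1, -0.03, 0.23], [0.12, -0.03, 0.22], [0.14, -0.04, 0.21], [0.16, -0.04, 0.19], [0.17, -0.05, 0.17], [0.19, -0.05, 0.16], [0.2, -0.06, 0.14], [0.21, -0.06, 0.12], [0.22, -0.06, 0.09], [0.23, -0.06, 0.07], [0.24, -0.06, 0.05], [0.24, -0.07, 0.02]]
[0.613 0.272 0.172]
```

Emit:
{"api": "drive_tool", "payload": {
  "targets": [
    [0.07,-0.03,-0.13,0,0,0],
    [0.17,-0.05,0.08,0,0,0],
    [0.05,-0.01,0.24,0,0,0],
    [0.08,-0.02,0.24,0,0,0],
    [0.1,-0.03,0.23,0,0,0]
  ]
}}

```text
t: 7.62
eef_pos: [0.5279, 0.2949, 0.1145]
ee_rot: [-2.704, -0.002, -1.835]
force: [0.4, -0.5, 0.2]
width: 0.0439
```

Emit:
{"api": "drive_tool", "payload": {
  "targets": [
    [0.12,-0.03,0.22,0,0,0],
    [0.14,-0.04,0.21,0,0,0],
    [0.16,-0.04,0.19,0,0,0],
    [0,0,0,0,0,0]
  ]
}}

```text
t: 8.12
eef_pos: [0.5449, 0.2908, 0.1393]
ee_rot: [-2.704, -0.001, -1.836]
force: [0.8, 0.1, -0.6]
width: 0.0439
```

```bash
python3 - <<'E'
from h import *
s=arm.get_state(); print(np.round(s["eef_pos"],3),np.round(s["force"],2),np.round(s["q"],2))
save("side","side4"); save("top","top4")
for cam in("side","top"):
    for nme in ("bail_grip","pail","bail_pivot"):
        print(cam,nme,[(w(a["point"],cam).round(3),round(a["score"],2)) for a in arm.landmark_of(nme,cam)[:2]])
im=cv2.imread("pics/side4.png")[140:230,190:300]; cv2.imwrite("pics/side4c.png",cv2.resize(im,None,fx=6,fy=6,interpolation=cv2.INTER_CUBIC))
E
```

```text
[0.545 0.291 0.139] [ 0.82  0.05 -0.56] [ 0.97  0.2  -0.77  0.79 -0.6  -1.9 ]
side bail_grip [(array([0.506, 0.299, 0.077]), 0.6)]
side pail [(array([0.606, 0.273, 0.001]), 0.71)]
side bail_pivot [(array([0.607, 0.273, 0.071]), 0.63)]
top bail_grip [(array([0.511, 0.298, 0.079]), 0.45)]
top pail [(array([0.607, 0.277, 0.001]), 0.94)]
top bail_pivot [(array([0.607, 0.273, 0.075]), 0.79)]
```

View pics/side4c.png

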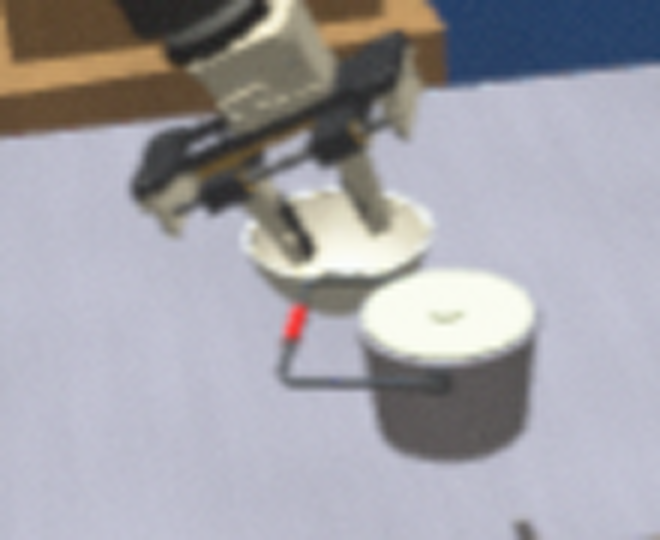

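The crop shows the bail still down at (295,322) and the fingers above it. The networks put the pail about 10 mm from its start, so the stalled 45° attempt had touched the bail and pressed it lower: grip now near (0.508, 0.299, 0.078). I'll redo the insertion with the jaws narrower and the tips deeper.

```bash
cat > p.py <<'E'
from h import *
Y=-.255; f,n=tool(Y,np.radians(25)); d=np.array([np.cos(Y),np.sin(Y),0]); z=np.array([0,0,1.])
pv=np.array([.6075,.2735,.073]); B=lambda a: pv+.105*(-np.cos(a)*d+np.sin(a)*z)
E
python3 - <<'E'
from p import *
print(B(.05)); plan(B(.05)+.003*n+.010*f-.05*f,Y,np.radians(25)); print(f*.05/.04)
A=np.r_[.05,np.linspace(.05,1.5,16)[1:]]
T=[B(A[0])+.003*n+.01*f]+[B(a)+(.010)*n+(.010+.009*np.clip((a-.5)/.7,0,1))*f for a in A]
print(np.round(np.diff(np.array(T),axis=0)/.04,2).tolist()); print(np.round(T[-1],3))
E
```

```text
[0.50602233 0.29995267 0.07824781]
shift units [-1.3   0.33 -0.56] turn units [ 0.03 -0.    0.09] t 8.525 q [ 0.97  0.2  -0.77  0.79 -0.6  -1.9 ]
[array([ 12.22,  -3.29, -27.12]), array([ 0.03, -0.  ,  0.09])]
[ 0.51119022 -0.1332544  -1.13288473]
[[0.15, -0.04, 0.07], [0.02, -0.01, 0.25], [0.05, -0.01, 0.25], [0.07, -0.02, 0.24], [0.09, -0.02, 0.23], [0.12, -0.03, 0.21], [0.15, -0.04, 0.18], [0.17, -0.04, 0.17], [0.18, -0.05, 0.15], [0.2, -0.05, 0.14], [0.21, -0.06, 0.12], [0.23, -0.06, 0.09], [0.24, -0.06, 0.08], [0.23, -0.06, 0.08], [0.24, -0.06, 0.05], [0.24, -0.06, 0.03]]
[0.617 0.271 0.165]
```

Emit:
{"api": "drive_tool", "payload": {
  "targets": [
    [-0.6,0.15,0.3,0,0,0],
    [-0.6,0.15,0.1,0,0,0],
    [-0.1,0,0,0,0,0]
  ],
  "claw": 0.36
}}

```text
t: 8.9
eef_pos: [0.4915, 0.3031, 0.1549]
ee_rot: [-2.704, -0.002, -1.834]
force: [-0.9, 0.5, -0.2]
width: 0.0317
```

```bash
python3 - <<'E'
from p import *
plan(B(.05)+.003*n+.010*f-.05*f,Y,np.radians(25)); print(f*.05/.04, arm.get_state()["width"])
E
```

```text
shift units [ 0.02  0.01 -0.98] turn units [0.02 0.   0.07] t 8.9 q [ 1.1   0.14 -0.8   0.72 -0.68 -1.94]
[array([ 12.24,  -3.27, -27.13]), array([0.02, 0.  , 0.07])]
[ 0.51119022 -0.1332544  -1.13288473] 0.031728327403226765
```

Emit:
{"api": "drive_tool", "payload": {
  "targets": [
    [0.02,0.01,-0.5,0,0,0.07],
    [0,0,-0.48,0,0,0],
    [0.17,-0.04,-0.38,0,0,0],
    [0.17,-0.04,-0.38,0,0,0],
    [0.17,-0.05,-0.37,0,0,0]
  ]
}}

```text
t: 9.52
eef_pos: [0.5137, 0.2977, 0.0692]
ee_rot: [-2.705, -0.003, -1.827]
force: [0.5, 1.6, -1.1]
width: 0.0314
```

Emit:
{"api": "drive_tool", "payload": {
  "targets": [
    [0,0,0,0,0,0]
  ]
}}

```text
t: 9.65
eef_pos: [0.5136, 0.296, 0.0687]
ee_rot: [-2.706, -0.005, -1.829]
force: [0.1, -0.4, 0.2]
width: 0.0316
```

```bash
python3 - <<'E'
from p import *
plan(B(.05)+.003*n+.010*f,Y,np.radians(25)); 
save("side","side5"); save("top","top5"); print(arm.get_state()["force"])
for cam in("side","top"):
    for nme in ("bail_grip","pail"):
        print(cam,nme,[(w(a["point"],cam).round(3),round(a["score"],2)) for a in arm.landmark_of(nme,cam)[:2]])
E
```

```text
shift units [-0.02  0.05  0.04] turn units [ 0.05 -0.02  0.03] t 9.65 q [ 0.92  0.26 -0.93  1.13 -0.45 -2.23]
[array([ 12.24,  -3.29, -27.18]), array([ 0.05, -0.02,  0.03])]
[ 0.05988369 -0.54969983  0.09355903]
side bail_grip [(array([0.506, 0.298, 0.076]), 0.58)]
side pail [(array([0.607, 0.272, 0.002]), 0.92)]
top bail_grip [(array([0.509, 0.299, 0.075]), 0.49)]
top pail [(array([ 0.61 ,  0.277, -0.001]), 0.95)]
```

Emit:
{"api": "drive_tool", "payload": {
  "targets": [
    [0.15,-0.04,0.02,0,0,0],
    [0.02,-0.01,0.24,0,0,0],
    [0.05,-0.01,0.25,0,0,0],
    [0.07,-0.02,0.24,0,0,0],
    [0,0,0,0,0,0]
  ]
}}

```text
t: 10.58
eef_pos: [0.5251, 0.2954, 0.1008]
ee_rot: [-2.704, -0.001, -1.827]
force: [-4.6, 1.1, 1.4]
width: 0.0314
```

```bash
python3 - <<'E'
from p import *
save("side","side6"); save("top","top6"); s=arm.get_state(); print(s["force"].round(2),s["eef_pos"].round(3))
for cam in("side","top"):
    for nme in ("bail_grip","pail"):
        print(cam,nme,[(w(a["point"],cam).round(3),round(a["score"],2)) for a in arm.landmark_of(nme,cam)[:2]])
E
```

```text
[-4.31  1.5   0.61] [0.525 0.295 0.1  ]
side bail_grip [(array([0.512, 0.296, 0.104]), 0.45), (array([0.61 , 0.273, 0.074]), 0.29)]
side pail [(array([0.608, 0.272, 0.002]), 0.8)]
top bail_grip [(array([0.515, 0.3  , 0.102]), 0.47)]
top pail [(array([ 0.609,  0.274, -0.   ]), 0.56)]
```

The bail is rising (grip z 0.103) and the pail is still, but the push is a bit radial (4.6 N), so I'll take the next rows less inward.

Emit:
{"api": "drive_tool", "payload": {
  "targets": [
    [0.03,-0.01,0.2,0,0,0],
    [0.08,-0.02,0.2,0,0,0],
    [0.13,-0.03,0.17,0,0,0],
    [0.16,-0.04,0.17,0,0,0],
    [0,0,0,0,0,0]
  ]
}}

```text
t: 11.5
eef_pos: [0.5419, 0.2906, 0.1304]
ee_rot: [-2.704, -0.002, -1.828]
force: [0.4, -0.9, 0.4]
width: 0.0317
```

```bash
cat > look.py <<'E'
from p import *
import sys
t=sys.argv[1]; save("side","side"+t); save("top","top"+t); s=arm.get_state(); print(s["t"],s["force"].round(2),s["eef_pos"].round(4),s["q"].round(2))
for cam in("side","top"):
    for nme in sys.argv[2:]:
        print(cam,nme,[(w(a["point"],cam).round(3),round(a["score"],2)) for a in arm.landmark_of(nme,cam)[:2]])
E
python3 look.py 7 bail_grip pail
```

```text
11.6 [-0.24  0.63 -0.05] [0.5413 0.2903 0.1297] [ 0.97  0.21 -0.79  0.83 -0.57 -1.93]
side bail_grip [(array([0.528, 0.293, 0.137]), 0.62)]
side pail [(array([0.611, 0.273, 0.002]), 0.83), (array([ 0.48 , -0.012,  0.005]), 0.72)]
top bail_grip [(array([ 0.576, -0.257, -0.   ]), 0.68), (array([0.533, 0.29 , 0.141]), 0.47)]
top pail [(array([0.609, 0.272, 0.001]), 0.8)]
```

Emit:
{"api": "drive_tool", "payload": {
  "targets": [
    [0.13,-0.03,0.14,0,0,0],
    [0.18,-0.05,0.15,0,0,0],
    [0.2,-0.05,0.14,0,0,0],
    [0.21,-0.06,0.12,0,0,0],
    [0.23,-0.06,0.09,0,0,0]
  ]
}}

```text
t: 12.42
eef_pos: [0.5798, 0.2804, 0.1557]
ee_rot: [-2.704, -0.002, -1.828]
force: [-0.9, 1.2, 0.8]
width: 0.0315
```

Emit:
{"api": "drive_tool", "payload": {
  "targets": [
    [0.24,-0.06,0.08,0,0,0],
    [0.23,-0.06,0.08,0,0,0],
    [0.24,-0.06,0.05,0,0,0],
    [0.24,-0.06,0.03,0,0,0],
    [0,0,0,0,0,0]
  ]
}}

```text
t: 13.05
eef_pos: [0.6177, 0.2706, 0.1648]
ee_rot: [-2.705, -0.003, -1.829]
force: [-0.4, -0.1, -0.6]
width: 0.0318
```

```bash
python3 look.py 8 bail_grip pail
python3 -c "
from h import *
a=cv2.imread('pics/side8.png')[130:230,190:310]; b=cv2.imread('pics/top8.png')[150:270,160:304]
cv2.imwrite('pics/c8.png',np.vstack([cv2.resize(x,(720,h),interpolation=cv2.INTER_CUBIC)[:300] if 0 else cv2.resize(x,(360,300),interpolation=cv2.INTER_CUBIC) for x,h in((a,0),(b,0))]))"
```

```text
13.15 [-0.32  0.34  0.39] [0.6171 0.2706 0.1647] [ 0.86  0.24 -0.63  0.71 -0.62 -1.69]
side bail_grip [(array([ 0.686, -0.266,  0.307]), 0.44)]
side pail [(array([0.608, 0.269, 0.   ]), 0.74)]
top bail_grip [(array([0.606, 0.27 , 0.184]), 0.45)]
top pail [(array([ 0.61 ,  0.275, -0.002]), 0.74)]
```

View pics/c8.png

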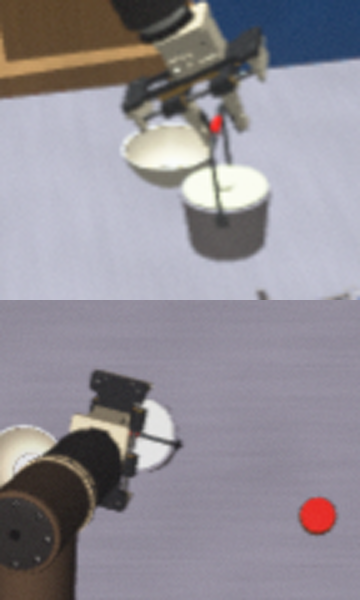

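The side crop shows the bail upright with the red grip (217,125) between the fingers above the lid, and the pail still standing. I'll centre the jaws on the bar and grip.

Emit:
{"api": "drive_tool", "payload": {
  "targets": [
    [-0.08,0.02,-0.04,0,0,0],
    [-0.08,0.02,-0.04,0,0,0],
    [0,0,0,0,0,0]
  ]
}}

```text
t: 13.72
eef_pos: [0.6103, 0.2724, 0.1615]
ee_rot: [-2.705, -0.003, -1.827]
force: [0.8, -0.3, -0.2]
width: 0.0315
```

Emit:
{"api": "drive_tool", "payload": {
  "targets": [
    [0,0,0,0,0,0],
    [0,0,0,0,0,0],
    [0,0,0,0,0,0],
    [0,0,0,0,0,0],
    [0,0,0,0,0,0]
  ],
  "claw": 0,
  "newtons": 25
}}

```text
t: 14.35
eef_pos: [0.6107, 0.2725, 0.1617]
ee_rot: [-2.705, -0.003, -1.828]
force: [-0.5, 0.9, -0.1]
width: 0.0114
```

```bash
python3 look.py 9 bail_grip pail; python3 -c "
from h import *
print(arm.get_state()['width'])"
```

```text
14.45 [ 1.17 -0.85 -0.52] [0.6107 0.2724 0.1617] [ 0.87  0.24 -0.65  0.72 -0.62 -1.71]
side bail_grip [(array([0.601, 0.272, 0.18 ]), 0.62)]
side pail [(array([0.609, 0.272, 0.002]), 0.83)]
top bail_grip []
top pail [(array([ 0.613,  0.272, -0.003]), 0.76)]
0.011024506346732974
```

Gripped: width is 11.5 mm on the 12 mm grip, and the pail has not moved further. Lifting gently now.

Emit:
{"api": "drive_tool", "payload": {
  "targets": [
    [0,0,0.1,0,0,0],
    [0,0,0.2,0,0,0],
    [0,0,0.3,0,0,0],
    [0,0,0.3,0,0,0],
    [0,0,0.4,0,0,0]
  ]
}}

```text
t: 15.28
eef_pos: [0.6105, 0.2724, 0.2146]
ee_rot: [-2.705, -0.003, -1.828]
force: [-0.5, 0.7, -4.7]
width: 0.0111
```

Emit:
{"api": "drive_tool", "payload": {
  "targets": [
    [0,0,0.5,0,0,0],
    [0,0,0.5,0,0,0],
    [0,0,0.4,0,0,0],
    [0,0,0.2,0,0,0],
    [0,0,0,0,0,0]
  ]
}}

```text
t: 15.9
eef_pos: [0.6107, 0.2726, 0.2781]
ee_rot: [-2.704, -0.002, -1.828]
force: [-0.4, 0.4, -6.3]
width: 0.011
```

```bash
python3 look.py 10 bail_grip pail; python3 -c "
from h import *
s=arm.get_state();f,n=tool(-.255,np.radians(25)); print(s['width'],s['eef_pos']-.019*f,s['ee_rot'])"
```

```text
16.0 [-0.49  0.17 -6.69] [0.6103 0.2721 0.2768] [ 0.91  0.15 -0.44  0.53 -0.88 -1.48]
side bail_grip [(array([ 0.576, -0.249, -0.   ]), 0.73), (array([0.603, 0.272, 0.297]), 0.6)]
side pail [(array([0.608, 0.272, 0.113]), 0.86), (array([0.607, 0.273, 0.189]), 0.25)]
top bail_grip []
top pail [(array([0.611, 0.275, 0.111]), 0.69)]
0.011107200498970947 [0.60272215 0.27421911 0.29410878] [-2.70515207 -0.00388875 -1.82788222]
```

Emit:
{"api": "drive_tool", "payload": {
  "targets": [
    [0,-0.2,0,0,0,0],
    [0,-0.4,0,0,0,0],
    [0,-0.6,0,0,0,0.1],
    [0,-0.7,0,0,0,0.1],
    [0,-0.7,0,0,0,0.1]
  ]
}}

```text
t: 16.82
eef_pos: [0.6102, 0.1663, 0.2776]
ee_rot: [-2.705, -0.003, -1.796]
force: [0.7, -0.1, -5.3]
width: 0.0111
```

Emit:
{"api": "drive_tool", "payload": {
  "targets": [
    [0,-0.7,0,0,0,0.1],
    [0,-0.7,0,0,0,0.1],
    [0,-0.7,0,0,0,0.1],
    [0,-0.7,0,0,0,0.1],
    [0,-0.7,0,0,0,0.1]
  ]
}}

```text
t: 17.45
eef_pos: [0.6098, 0.0262, 0.2777]
ee_rot: [-2.705, -0.003, -1.744]
force: [-0.1, 0.3, -5.2]
width: 0.0111
```

Emit:
{"api": "drive_tool", "payload": {
  "targets": [
    [0,-0.7,0,0,0,0.1],
    [-0.1,-0.6,0,0,0,0.1],
    [-0.3,-0.5,0,0,0,0.1],
    [-0.5,-0.4,0,0,0,0.1],
    [-0.5,-0.3,0,0,0,0.1]
  ]
}}

```text
t: 18.08
eef_pos: [0.5529, -0.0733, 0.2773]
ee_rot: [-2.705, -0.003, -1.692]
force: [0.3, 0.4, -5.3]
width: 0.0108
```

Emit:
{"api": "drive_tool", "payload": {
  "targets": [
    [-0.5,-0.3,0,0,0,0],
    [-0.4,-0.3,0,0,0,0],
    [-0.2,-0.3,0,0,0,0],
    [-0.1,-0.3,0,0,0,0],
    [0,-0.3,0,0,0,0]
  ]
}}

```text
t: 18.7
eef_pos: [0.5058, -0.1321, 0.278]
ee_rot: [-2.704, -0.003, -1.691]
force: [0.6, -0.4, -5.1]
width: 0.0112
```

```bash
python3 -c "
from h import *
s=arm.get_state();R=Ro.from_euler('xyz',s['ee_rot']).as_matrix(); f=R[:,2]; print(s['t'],s['width'],s['eef_pos']-.019*f,f,np.arctan2(f[1],f[0]),s['force'],s['q'].round(2))
Y=-.116; tgt=np.array([.573,-.252,.294])+np.array([-.08*np.cos(Y),-.08*np.sin(Y),0]); print((tgt-s['eef_pos']+.019*f)/.04)"
```

```text
18.7 0.011174500179981443 [ 0.49783666 -0.1310739   0.29518603] [ 0.42038713 -0.05329387 -0.90577835] -0.1261006505319122 [ 0.59792024 -0.35486796 -5.12813427] [ 0.23 -0.2  -0.66  0.23 -0.71 -0.49]
[-0.10747549 -2.7916724  -0.02965087]
```

Emit:
{"api": "drive_tool", "payload": {
  "targets": [
    [0,-0.4,0,0,0,0],
    [-0.1,-0.5,0,0,0,0],
    [0,-0.5,0,0,0,0],
    [0,-0.5,0,0,0,0],
    [0,-0.4,0,0,0,0]
  ]
}}

```text
t: 19.32
eef_pos: [0.5021, -0.2244, 0.2779]
ee_rot: [-2.705, -0.003, -1.691]
force: [0.1, -0.0, -5.7]
width: 0.011
```

Emit:
{"api": "drive_tool", "payload": {
  "targets": [
    [0,-0.3,0,0,0,0],
    [0,-0.2,0,0,0,0.1],
    [0,0,0,0,0,0],
    [0,0,0,0,0,0]
  ]
}}

```text
t: 19.82
eef_pos: [0.5023, -0.2434, 0.2776]
ee_rot: [-2.705, -0.003, -1.681]
force: [1.1, 0.3, -5.4]
width: 0.0112
```

```bash
python3 look.py 11 bail_grip pail bail_pivot scale scale_top scale_foot; python3 -c "
from h import *
s=arm.get_state();R=Ro.from_euler('xyz',s['ee_rot']).as_matrix(); f=R[:,2]; print(s['t'],s['width'],s['eef_pos']-.019*f,f,np.arctan2(f[1],f[0]),s['force'],s['q'].round(2))
a=cv2.imread('pics/side11.png')[150:310,220:380]; b=cv2.imread('pics/top11.png')[130:270,290:430]
cv2.imwrite('pics/c11.png',np.hstack([cv2.resize(x,(400,400),interpolation=cv2.INTER_CUBIC) for x in(a,b)]))"
```

```text
19.925 [ 0.69 -0.57 -5.38] [ 0.5025 -0.2432  0.2777] [-0.09 -0.11 -0.51  0.01 -0.74 -0.02]
side bail_grip [(array([ 0.494, -0.244,  0.297]), 0.69)]
side pail [(array([ 0.501, -0.244,  0.118]), 0.83)]
side bail_pivot [(array([ 0.498, -0.241,  0.186]), 0.89)]
side scale [(array([ 0.575, -0.252,  0.001]), 0.58)]
side scale_top [(array([ 0.687, -0.267,  0.305]), 0.96)]
side scale_foot [(array([ 0.572, -0.25 ,  0.001]), 0.68)]
top bail_grip []
top pail [(array([ 0.502, -0.244,  0.114]), 0.87)]
top bail_pivot [(array([ 0.505, -0.247,  0.191]), 0.75)]
top scale [(array([ 0.57 , -0.254,  0.001]), 0.68), (array([ 0.487, -0.014, -0.   ]), 0.56)]
top scale_top [(array([ 0.687, -0.267,  0.302]), 0.96)]
top scale_foot [(array([ 0.574, -0.253,  0.003]), 0.61)]
20.525 0.011007066162324585 [ 0.49469607 -0.24260658  0.29485985] [ 0.42030398 -0.04909493 -0.90605422] -0.11628120719625469 [ 0.31793224 -0.33510185 -4.91866276] [-0.09 -0.11 -0.51  0.01 -0.74 -0.02]
```

View pics/c11.png

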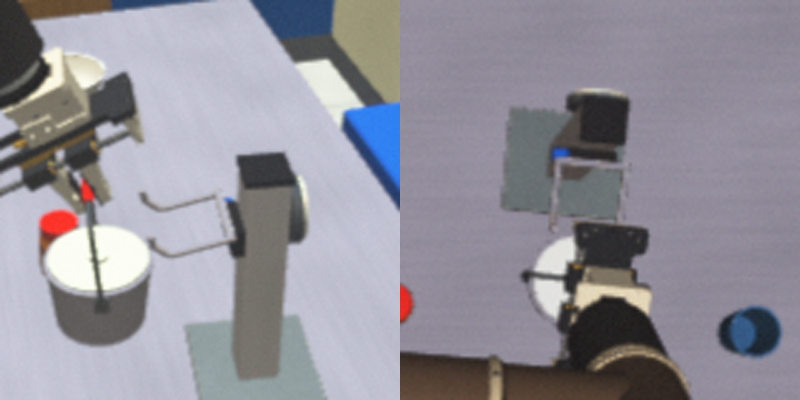

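The side crop shows the pail held in front of the hook, with the prong tips at (145,198) and (152,245) at a height between lid and bar. The bar is centred on the scale's axis, so I move in slowly.

Emit:
{"api": "drive_tool", "payload": {
  "targets": [
    [0.15,-0.02,0,0,0,0],
    [0.25,-0.03,0,0,0,0],
    [0.3,-0.04,0,0,0,0],
    [0.3,-0.04,0,0,0,0],
    [0.3,-0.03,0,0,0,0]
  ]
}}

```text
t: 21.15
eef_pos: [0.5557, -0.2501, 0.2774]
ee_rot: [-2.705, -0.003, -1.681]
force: [0.4, 0.2, -5.2]
width: 0.0112
```

Emit:
{"api": "drive_tool", "payload": {
  "targets": [
    [0.25,-0.03,0,0,0,0],
    [0.2,-0.02,0,0,0,0],
    [0.2,-0.02,0,0,0,0],
    [0.14,-0.02,0,0,0,0],
    [0,0,0,0,0,0]
  ]
}}

```text
t: 21.78
eef_pos: [0.5866, -0.2536, 0.2776]
ee_rot: [-2.705, -0.003, -1.681]
force: [0.0, 0.2, -5.4]
width: 0.0109
```

Emit:
{"api": "drive_tool", "payload": {
  "targets": [
    [0,0,-0.1,0,0,0],
    [0,0,-0.2,0,0,0],
    [0,0,-0.2,0,0,0],
    [0,0,-0.2,0,0,0],
    [0,0,-0.1,0,0,0]
  ]
}}

```text
t: 22.4
eef_pos: [0.5859, -0.2535, 0.2447]
ee_rot: [-2.706, -0.003, -1.681]
force: [-0.9, 0.7, -5.1]
width: 0.0111
```

```bash
python3 look.py 12 bail_grip pail bail_pivot; python3 -c "
from h import *
s=arm.get_state();R=Ro.from_euler('xyz',s['ee_rot']).as_matrix(); f=R[:,2]; b=s['eef_pos']-.019*f; print(s['t'],s['width'],b,np.arctan2(f[1],f[0]),s['force'])
Y=-.12; e=b-[.5725,-.252,0]; print('in scale',e[0]*np.cos(Y)+e[1]*np.sin(Y),-e[0]*np.sin(Y)+e[1]*np.cos(Y))
a=cv2.imread('pics/side12.png')[150:310,220:380]; b=cv2.imread('pics/top12.png')[130:270,290:430]
cv2.imwrite('pics/c12.png',np.hstack([cv2.resize(x,(400,400),interpolation=cv2.INTER_CUBIC) for x in(a,b)]))"
```

```text
22.5 [ 0.09  0.42 -5.73] [ 0.586  -0.2535  0.2449] [-0.1   0.06 -0.42  0.01 -0.66 -0.02]
side bail_grip [(array([ 0.575, -0.255,  0.262]), 0.73)]
side pail [(array([ 0.583, -0.257,  0.085]), 0.95)]
side bail_pivot [(array([ 0.585, -0.252,  0.155]), 0.91)]
top bail_grip []
top pail [(array([ 0.585, -0.253,  0.082]), 0.78)]
top bail_pivot [(array([ 0.588, -0.254,  0.158]), 0.57), (array([ 0.584, -0.253,  0.08 ]), 0.45)]
22.8 0.011184365895077016 [ 0.57846833 -0.25261983  0.26328395] -0.11626933352377082 [ 0.31290129  0.11809726 -5.51174116]
in scale 0.005999609561741653 9.911012538715565e-05
```

View pics/c12.png

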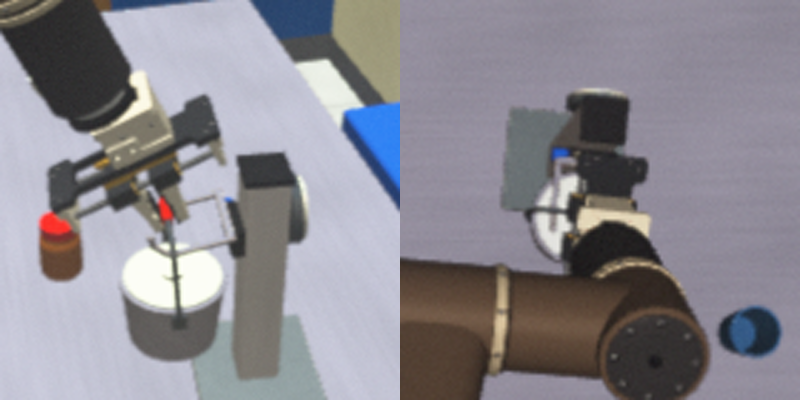

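The prongs pass under the bar and between the legs, the pail is centred, and the column is clear. Lowering by feel now.

Emit:
{"api": "drive_tool", "payload": {
  "targets": [
    [0,0,-0.06,0,0,0],
    [0,0,-0.06,0,0,0],
    [0,0,-0.06,0,0,0],
    [0,0,-0.06,0,0,0],
    [0,0,0,0,0,0]
  ]
}}

```text
t: 23.42
eef_pos: [0.5861, -0.2535, 0.2357]
ee_rot: [-2.705, -0.003, -1.681]
force: [0.1, -0.4, -4.8]
width: 0.0109
```

Emit:
{"api": "drive_tool", "payload": {
  "targets": [
    [0,0,-0.03,0,0,0],
    [0,0,-0.03,0,0,0],
    [0,0,-0.03,0,0,0],
    [0,0,0,0,0,0]
  ]
}}

```text
t: 23.92
eef_pos: [0.5862, -0.2535, 0.2323]
ee_rot: [-2.705, -0.003, -1.681]
force: [0.4, -0.5, -5.0]
width: 0.0111
```

Emit:
{"api": "drive_tool", "payload": {
  "targets": [
    [0,0,-0.03,0,0,0],
    [0,0,-0.03,0,0,0],
    [0,0,0,0,0,0]
  ]
}}

```text
t: 24.3
eef_pos: [0.5862, -0.2535, 0.2299]
ee_rot: [-2.705, -0.003, -1.681]
force: [-0.5, -0.0, -5.8]
width: 0.0113
```

Emit:
{"api": "drive_tool", "payload": {
  "targets": [
    [0,0,-0.03,0,0,0],
    [0,0,-0.02,0,0,0],
    [0,0,0,0,0,0]
  ]
}}

```text
t: 24.68
eef_pos: [0.5862, -0.2535, 0.2279]
ee_rot: [-2.705, -0.003, -1.681]
force: [0.5, -0.3, -6.2]
width: 0.0111
```

Emit:
{"api": "drive_tool", "payload": {
  "targets": [
    [0,0,-0.02,0,0,0],
    [0,0,-0.015,0,0,0],
    [0,0,0,0,0,0]
  ]
}}

```text
t: 25.05
eef_pos: [0.5862, -0.2535, 0.2266]
ee_rot: [-2.705, -0.003, -1.681]
force: [0.1, 0.6, -5.4]
width: 0.0109
```

Emit:
{"api": "drive_tool", "payload": {
  "targets": [
    [0,0,-0.02,0,0,0],
    [0,0,-0.015,0,0,0],
    [0,0,0,0,0,0]
  ]
}}

```text
t: 25.42
eef_pos: [0.5862, -0.2535, 0.2252]
ee_rot: [-2.705, -0.003, -1.681]
force: [0.1, -0.6, -4.9]
width: 0.0111
```

Emit:
{"api": "drive_tool", "payload": {
  "targets": [
    [0,0,-0.02,0,0,0],
    [0,0,-0.015,0,0,0],
    [0,0,0,0,0,0]
  ]
}}

```text
t: 25.8
eef_pos: [0.5864, -0.2536, 0.2242]
ee_rot: [-2.704, -0.003, -1.681]
force: [-1.9, 0.9, -2.9]
width: 0.011
```

Contact: the load dropped to 2.9 N at bar height 0.241 m, which agrees with the depth estimate. I continue in sub-millimetre steps.

Emit:
{"api": "drive_tool", "payload": {
  "targets": [
    [0,0,-0.015,0,0,0],
    [0,0,0,0,0,0],
    [0,0,0,0,0,0]
  ]
}}

```text
t: 26.18
eef_pos: [0.5864, -0.2536, 0.2236]
ee_rot: [-2.704, -0.003, -1.681]
force: [-2.9, -0.1, -1.5]
width: 0.0109
```

Emit:
{"api": "drive_tool", "payload": {
  "targets": [
    [-0.015,0,0,0,0,0],
    [0,0,0,0,0,0],
    [0,0,0,0,0,0]
  ]
}}

```text
t: 26.55
eef_pos: [0.5862, -0.2536, 0.2237]
ee_rot: [-2.703, -0.003, -1.681]
force: [1.9, -0.6, -1.7]
width: 0.0107
```

Emit:
{"api": "drive_tool", "payload": {
  "targets": [
    [0.006,0,-0.012,0,0,0],
    [0,0,0,0,0,0],
    [0,0,0,0,0,0]
  ]
}}

```text
t: 26.92
eef_pos: [0.5863, -0.2536, 0.2231]
ee_rot: [-2.704, -0.003, -1.681]
force: [1.0, -0.0, 0.9]
width: 0.0111
```

The hook now carries the whole weight: tool force is about 0 within noise. Releasing by a small opening, then a check.

Emit:
{"api": "drive_tool", "payload": {
  "targets": [
    [0,0,0,0,0,0],
    [0,0,0,0,0,0],
    [0,0,0,0,0,0],
    [0,0,0,0,0,0]
  ],
  "claw": 0.35
}}

```text
t: 27.42
eef_pos: [0.5859, -0.2536, 0.2228]
ee_rot: [-2.705, -0.003, -1.681]
force: [-0.4, -0.1, -0.3]
width: 0.0306
```

```bash
python3 look.py 13 bail_grip pail bail_pivot; python3 -c "
from h import *
s=arm.get_state();R=Ro.from_euler('xyz',s['ee_rot']).as_matrix(); f=R[:,2]; print(-f*.1/.04,s['force'],s['width'])
a=cv2.imread('pics/side13.png')[150:310,220:380]; b=cv2.imread('pics/top13.png')[130:270,290:430]
cv2.imwrite('pics/c13.png',np.hstack([cv2.resize(x,(400,400),interpolation=cv2.INTER_CUBIC) for x in(a,b)]))"
```

```text
27.525 [ 0.01 -0.47 -0.42] [ 0.5859 -0.2536  0.2228] [-0.1   0.08 -0.45  0.01 -0.6  -0.02]
side bail_grip [(array([ 0.577, -0.256,  0.241]), 0.57)]
side pail [(array([ 0.571, -0.254,  0.06 ]), 0.63)]
side bail_pivot [(array([ 0.578, -0.25 ,  0.132]), 0.94)]
top bail_grip []
top pail [(array([ 0.572, -0.251,  0.06 ]), 0.62)]
top bail_pivot [(array([ 0.575, -0.256, -0.003]), 0.17)]
[-1.05105204  0.1227703   2.26499825] [-0.31411437  0.34488711 -0.19463453] 0.03048961487637701
```

View pics/c13.png

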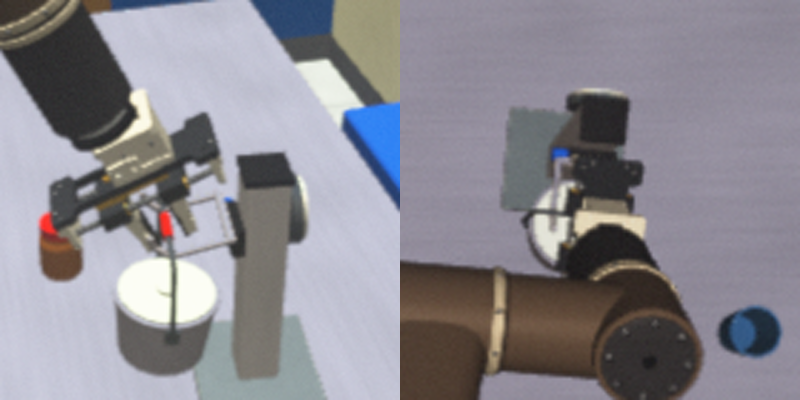

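The side crop shows the bar across both prongs, the jaws open around the red grip (166,223), and the pail hanging clear. Withdrawing straight along the fingers.

Emit:
{"api": "drive_tool", "payload": {
  "targets": [
    [-0.07,0.01,0.14,0,0,0],
    [-0.13,0.015,0.28,0,0,0],
    [-0.17,0.02,0.37,0,0,0],
    [-0.21,0.025,0.46,0,0,0],
    [-0.21,0.025,0.46,0,0,0]
  ]
}}

```text
t: 28.45
eef_pos: [0.5538, -0.2497, 0.2932]
ee_rot: [-2.703, -0.003, -1.681]
force: [0.1, -0.1, -0.3]
width: 0.0309
```

Emit:
{"api": "drive_tool", "payload": {
  "targets": [
    [-0.3,0.03,0.5,0,0,0],
    [-0.5,0.03,0.5,0,0,0],
    [-0.5,0,0.4,0,0,0],
    [0,0,0,0,0,0],
    [0,0,0,0,0,0]
  ]
}}

```text
t: 29.08
eef_pos: [0.5022, -0.2473, 0.3477]
ee_rot: [-2.704, -0.003, -1.681]
force: [-0.5, -0.1, -0.1]
width: 0.0307
```

```bash
for i in 14 15; do python3 look.py $i bail_grip pail bail_pivot jar bowl cup; done; python3 -c "
from h import *
a=cv2.imread('pics/side15.png')[150:310,220:380]; b=cv2.imread('pics/top15.png')[130:270,290:430]
cv2.imwrite('pics/c15.png',np.hstack([cv2.resize(x,(400,400),interpolation=cv2.INTER_CUBIC) for x in(a,b)]))"
```

```text
29.175 [-0.76 -0.31 -1.16] [ 0.5023 -0.2472  0.3467] [-0.1  -0.14 -0.37  0.01 -0.9  -0.01]
side bail_grip [(array([ 0.576, -0.253,  0.238]), 0.53)]
side pail [(array([ 0.577, -0.256,  0.06 ]), 0.56)]
side bail_pivot [(array([ 0.58 , -0.252,  0.135]), 0.63)]
side jar [(array([ 0.479, -0.011,  0.002]), 0.97)]
side bowl [(array([ 0.556,  0.465, -0.002]), 0.59)]
side cup [(array([ 0.439, -0.508,  0.002]), 0.56)]
top bail_grip [(array([ 0.578, -0.258,  0.243]), 0.63)]
top pail [(array([ 0.579, -0.253,  0.064]), 0.58)]
top bail_pivot [(array([ 0.583, -0.256,  0.132]), 0.82), (array([ 0.57 , -0.255, -0.001]), 0.19)]
top jar [(array([ 0.486, -0.013,  0.001]), 0.54)]
top bowl [(array([ 0.563,  0.461, -0.004]), 0.86), (array([ 0.575, -0.254,  0.   ]), 0.64)]
top cup [(array([ 0.573, -0.253,  0.002]), 0.72), (array([ 0.441, -0.509,  0.   ]), 0.59)]
29.875 [ 0.24  0.52 -0.12] [ 0.5023 -0.2473  0.3472] [-0.1  -0.14 -0.37  0.01 -0.9  -0.01]
side bail_grip [(array([ 0.576, -0.254,  0.242]), 0.7)]
side pail [(array([ 0.574, -0.256,  0.062]), 0.92)]
side bail_pivot [(array([ 0.572, -0.252,  0.06 ]), 0.69), (array([ 0.578, -0.252,  0.133]), 0.62)]
side jar [(array([ 0.48 , -0.008,  0.002]), 0.69)]
side bowl [(array([ 0.554,  0.46 , -0.002]), 0.5)]
side cup [(array([ 0.437, -0.51 ,  0.002]), 0.61)]
top bail_grip [(array([ 0.579, -0.254,  0.242]), 0.61)]
top pail [(array([ 0.578, -0.251,  0.061]), 0.92), (array([ 0.443, -0.508, -0.001]), 0.23)]
top bail_pivot [(array([ 0.582, -0.25 ,  0.133]), 0.62)]
top jar [(array([ 0.483, -0.014, -0.001]), 0.63)]
top bowl [(array([ 0.563,  0.461, -0.002]), 0.6)]
top cup [(array([ 0.445, -0.509, -0.001]), 0.77)]
```

View pics/c15.png

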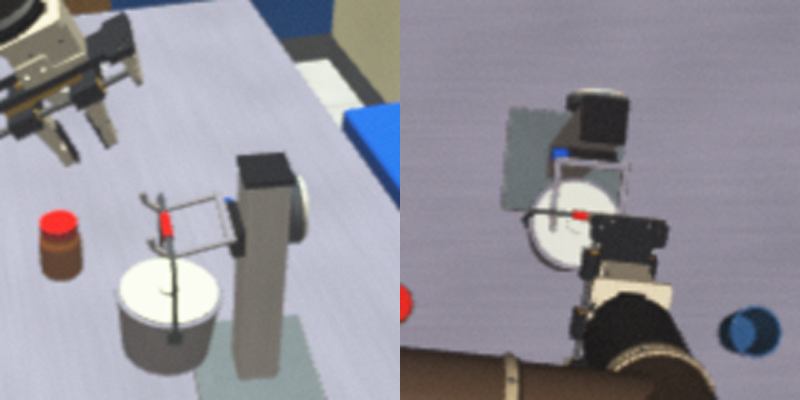

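The pail hangs across both prongs with the red grip at (166,224), and the gripper is well clear. I'll wait for any swing to fade, then hand in.

Emit:
{"api": "drive_tool", "payload": {
  "targets": [
    [0,0,0,0,0,0],
    [0,0,0,0,0,0],
    [0,0,0,0,0,0],
    [0,0,0,0,0,0],
    [0,0,0,0,0,0]
  ]
}}

```text
t: 31.1
eef_pos: [0.5023, -0.2473, 0.3472]
ee_rot: [-2.704, -0.003, -1.681]
force: [1.0, -0.1, 0.1]
width: 0.0306
```

Emit:
{"api": "drive_tool", "payload": {
  "targets": [
    [0,0,0,0,0,0],
    [0,0,0,0,0,0],
    [0,0,0,0,0,0],
    [0,0,0,0,0,0],
    [0,0,0,0,0,0]
  ]
}}

```text
t: 31.72
eef_pos: [0.5023, -0.2473, 0.3472]
ee_rot: [-2.705, -0.003, -1.681]
force: [1.0, 0.6, 0.4]
width: 0.0307
```

Emit:
{"api": "drive_tool", "payload": {
  "targets": [
    [0,0,0,0,0,0],
    [0,0,0,0,0,0],
    [0,0,0,0,0,0],
    [0,0,0,0,0,0],
    [0,0,0,0,0,0]
  ]
}}

```text
t: 32.35
eef_pos: [0.5023, -0.2474, 0.3472]
ee_rot: [-2.705, -0.003, -1.681]
force: [0.4, -0.1, 0.2]
width: 0.0307
```

```bash
python3 - <<'E'
from h import *
ims=[]
for i in range(5):
    im,_=arm.grab_frame("side"); ims.append(im[190:310,255:330].astype(float))
    for _ in range(3): arm.grab_frame("top")
print([round(abs(a-ims[0]).mean(),2) for a in ims])
print([w(a["point"],"side").round(3) for a in arm.landmark_of("bail_grip","side")[:1]])
print(arm.job_done())
E
```

```text
[np.float64(0.0), np.float64(1.21), np.float64(1.22), np.float64(1.21), np.float64(1.22)]
[array([ 0.575, -0.255,  0.237])]
the job is handed in; nothing more can be done
None
```

The pail hangs by its bail across both prongs of the scale hook, released, and the job was handed in at about 33 s of the 72 s allowed. `job_done` gives no verdict, so I don't know the judged result.

**What I did:** I swung the bail upright with the lower finger of the part-open gripper and took the red grip at 25 N. I lifted it (about 5.5 N), carried it past the jar and brought it in from the front of the hook. It touched with the bar about 0.241 m high. From there I lowered it in sub-millimetre steps until the tool force was about zero, then opened the jaws and withdrew along the fingers.

**Last checks:**
- **Bar position:** about 5 mm behind the trough and centred to within about 3 mm.
- **Pail:** its underside is about 60 mm above the bench and it hangs nearly vertical.
- **Stillness:** successive pictures differ only by noise.
- **Jar, bowl and cup:** where they were, within the networks' error.
- **Gripper:** clear of everything.

**What went wrong or disagreed:**
- **Pail shoved about 10 mm:** the first approach, at 45° tilt, ran into the limits of joints 3 and 4. It nudged the bail and pushed the pail along the bench, inside the 35 mm limit.
- **First swing missed the bar:** the bail had been pressed lower by that nudge. The second try worked, with a push of about 4.6 N at one point but no further movement of the pail.
- **Sideways force on the hook:** up to about 3 N showed while lowering. I eased it before releasing.
- **Stray network reports:** a few detections landed on the wrong thing, and I discarded them.

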